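# Feed two steel slugs from the pocket drum, one at a time

### The job

Two drum feeders stand on the metalwork bench; only one has steel slugs in the pockets of its drum. Turn that drum slowly by its crossbar, away from you, so that the lower slug drops into the feeder's tray and comes to rest there while the other is still in the drum, then turn on until the second slug has dropped into the tray too. Do not touch the slugs.

Things in the scene. Friction and masses are not known exactly. Their poses are not given: they have to be found in the camera images.
- feeder: Loaded feeder, fixed: blue frame 136 mm wide, 400 mm long; aluminium drum, diameter 160 mm, axle along y, 125 mm up, between blue cheeks. Origin on the bench below mid-axle; x points to the tray (roughly away from the robot), z up. Tray inside: x 20 to 232, y -56 to 56 mm, walls 62 mm high, floor sloping to its far wall. Its twin is empty and not needed. Nothing in reach stands above 275 mm.
- drum (a joint): Drum turn q, rad, -0.15 to 1.65. Round crossbar (14 mm, along y, 86 mm free between its rods, pinch across x from above; turns in the fingers): centre in feeder frame x=0.14*sin(q-0.8), y=0, z=0.125+0.14*cos(q-0.8) m; q grows as it swings over the top to the tray. Stiff (0.7 N m), stays put. Slugs roll out just past q=0.42 and q=1.12: 0.77 frees only the first, 1.4 both.
- slug_1: Steel slug, a plain round bar piece 22 mm diameter, 70 mm long, 0.2 kg, in the lower pocket of the drum (the one nearer the tray); it drops first. Origin at its centre, y along its axis.
- slug_2: An identical slug in the next pocket, higher up; it drops second. Origin at its centre, y along its axis.
Things that resemble listed ones, but are neither listed nor needed, are in the scene too. What is shaped like the slug_2 but green is not meant. Leave any red look-alike of the slug_1 alone.

How it is judged (in metres and radians):
On the way, in this order (a step that is already met when the one before it is completed fails the run):
1. the first slug lies at rest in the tray while the second is still in the drum (x of slug_1 in the frame of feeder between 0.08 and 0.235 m and z of slug_1 in the frame of feeder below 0.065 m and linear speed of slug_1 below 0.05 m/s and z of slug_2 in the frame of feeder above 0.125 m and x of slug_2 in the frame of feeder below 0.09 m and value of joint drum above 0.3 rad), for 0.3 s.
2. the second slug is in the tray too (x of slug_2 in the frame of feeder between 0.08 and 0.235 m and z of slug_2 in the frame of feeder below 0.065 m and value of joint drum above 0.9 rad), for 0.2 s.
At the end, for the whole second after the job is handed in: Both slugs lie at rest (under 0.05 m/s) in the tray of the feeder that held them: centres 80 to 235 mm from the axle along the feeder's x, within 60 mm of its middle line and less than 65 mm above the bench. The drum may stand at any angle (x of slug_1 in the frame of feeder between 0.08 and 0.235 m and y of slug_1 in the frame of feeder between -0.06 and 0.06 m and z of each of slug_1, slug_2 in the frame of feeder below 0.065 m and linear speed of each of slug_1, slug_2 below 0.05 m/s and x of slug_2 in the frame of feeder between 0.08 and 0.235 m and y of slug_2 in the frame of feeder between -0.06 and 0.06 m); the robot touches nothing.
It fails at once if the drum is spun fast (over 2.5 rad/s) (velocity of joint drum above 2.5 rad/s or velocity of joint drum below -2.5 rad/s).
It fails at once if the robot touches a slug (over 1 N) (contact force between any of the fingers, the arm and slug_1 above 1 N or contact force between any of the fingers, the arm and slug_2 above 1 N).
It also fails if it takes over 43 s, if anything falls off the work surface, if the arm or the gripper's body presses on something with over 40 N, if the wrist force passes 120 N, or if a joint passes its speed limit or range.

### The arm

A 6-joint arm with a two-finger parallel gripper is mounted at the origin on the work surface. World frame = base frame: x ahead of the robot, y to its left, z up, the work surface at z = 0. Lengths are in mm, angles in rad, forces in N, time in s.
With the tool pointing down it reaches from about 425 to 950 mm from the base axis. Payload 14.7 kg.
Tool frame: the origin (TCP) lies midway between the tips of the shut fingers; the grasp point (between the pads) lies 19 mm behind it; z points along the fingers, y is the line along which they close (so a half turn about z gives the same grasp; the last joint's range is limited). The gripper opens to 85 mm and grips with 20 to 120 N. Pads are 22 mm wide; open, the fingers measure 114 mm over their backs; the gripper's body (76 mm by 85 mm) begins 54 mm behind the grasp point. The pads swing forward as they close: fully open they stand 13 mm farther back than shut.
Start: joints at [1.192, 0.48, 1.596, -0, 1.065, -0.047], TCP at [211.71, 614.549, 231.297] pointing down, gripper open.
Joint ranges: [-2.75, 2.75], [-0.82, 2.05], [0.23, 2.67], [-1.56, 4.7], [0.09, 2.69], [-2.92, 2.92]. Speed limits (rad/s): [1.89, 1.89, 2.39, 3.01, 3.01, 3.01].

### API

Orientations are given as a unit quaternion [w, x, y, z].
In Python, from rig import robot gives the robot as it stands. Calls block until the motion is done:
- robot.move_ptp(position, orientation): joint-space move of the TCP to a pose.
- robot.line_to(position, feed=150, ori=None, max_force=None): straight line of the TCP; ori=None keeps the orientation; feed is the mean speed in mm/s. With max_force (N) it stops when the force on the tool has changed by that much, and returns True; else False.
- robot.move_j(angles): joint-space move.
- robot.gripper_to(opening, grip_force=None): finger opening in mm; grip_force is the grip in N (None keeps the last); returns when the fingers have stopped.
- robot.hold(seconds).
- robot.ik(position, orientation): joint angles nearest the present ones, or None.
- robot.snapshot(name): name is "side" or "top" or "wrist"; returns the picture (384x512x3 uint8, red, green, blue); there is no depth.
- robot.get_calibration(name): a dict with "camera_matrix" (3x3 intrinsics, pixels), "distortion" ([k1, k2, p1, p2, k3] as OpenCV has them; the pictures are not rectified), "R" (3x3) and "t" (3): a world point X has camera coordinates R X + t; the wrist camera has in their place "mount" (4x4, takes a point from camera to tool coordinates, whose origin is the TCP and whose axes are the flange's). Camera axes: x right, y down, z forward; pixel columns grow to the right and rows downward; lengths in mm; the calibration is good to about 2 mm. A picture is of the moment at which its call begins: read the wrist's pose just before it. get_calibration takes no time and is no camera call.
A pose or a line that the arm cannot do raises robot.IKError and nothing moves.
- robot.close_job(): hands the job in; it is judged then, once.
Trained networks look in the newest picture that a camera, given by its name, has taken for a name from the list of things; names that differ only in an ending like _2 or _b are one class to them, and where a whole thing is asked for, a point or a joint stands for the part that bears it (a point fixed in the world has none). Each returns a list of dicts, best first, with "confidence" (0 to 1); they miss things now and then, are a little off and sometimes report something else, mostly with a low value. They report only what shows in the picture. A call takes as long as a camera call. They do not tell look-alikes from the thing itself.
- robot.boxes_of(camera, query): "xy" ([column, row] in pixels, amid what is visible of it).
- robot.cut_out(camera, query): "region" (384x512 bool, what is visible of it) and "xy" ([column, row] in pixels, amid what is visible of it).
- robot.pinpoint(camera, query): "xy" ([column, row] in pixels: a listed point, or the origin of a listed thing).
Readings, each from a call of its own:
- robot.get_time_s(): time.
- robot.get_joint_pos(): joint angles.
- robot.get_qvel(): joint speeds.
- robot.get_joint_efforts(): joint torques, N m.
- robot.get_eef_pos(): TCP position.
- robot.get_tool_rot(): TCP orientation.
- robot.get_contact_force(): force on the tool from outside, world axes, zero at the start.
- robot.get_ft_torque(): the same for the moment, N m.
- robot.get_width(): finger opening in mm.
- robot.get_finger_force(): force on a finger pad.
Only numpy, scipy, OpenCV 4.12 (cv2) and the standard library are available. Lean on these libraries where they do the work, as an engineer would, in place of code of your own. Each camera call takes 0.05 s, during which the arm holds its last target. There are 200 camera calls.

## Working session

There is one attempt and no reset: what is moved stays moved. The work goes in short steps, each a Python script; the robot and the scene stay as the last script left them, time stands still between calls to the robot, and variables do not carry over. Pictures are saved under pics/ and viewed, at most 10 in all, crops included, and the job is handed in when it is done.

```bash
mkdir -p pics; ls; python3 - <<'E'
from rig import robot
import cv2,numpy as np
ims=[]
for c in("top","side"):
    im=robot.snapshot(c); ims.append(im); cv2.imwrite(f"pics/{c}0.png",im[:,:,::-1])
    for q in("feeder","drum","slug_1"):
        for f in("boxes_of","pinpoint"):
            print(c,q,f,[(np.round(d["xy"]).tolist(),round(d["confidence"],2)) for d in getattr(robot,f)(c,q)])
    k=robot.get_calibration(c);print(k)
print(robot.get_time_s(),robot.get_tool_rot())
E
```

```text
pics
top feeder boxes_of [([326.0, 209.0], 0.73)]
top feeder pinpoint [([325.0, 223.0], 0.96)]
top drum boxes_of [([338.0, 239.0], 0.87)]Traceback (most recent call last):
  File "<stdin>", line 8, in <module>
ValueError: it knows: feeder, slug
```

```bash
python3 - <<'E'
from rig import robot
import cv2,numpy as np
for c in("top","side"):
    im=robot.snapshot(c); cv2.imwrite(f"pics/{c}0.png",cv2.resize(im[:,:,::-1],(800,600)))
    for q,f in(("feeder","boxes_of"),("feeder","pinpoint"),("drum","boxes_of"),("slug_1","boxes_of"),("slug_1","pinpoint")):
            print(c,q,f,[(np.round(d["xy"]).tolist(),round(d["confidence"],2)) for d in getattr(robot,f)(c,q)])
    k=robot.get_calibration(c);print(k)
print(robot.get_time_s(),robot.get_tool_rot())
E
```

```text
top feeder boxes_of [([327.0, 207.0], 0.95)]
top feeder pinpoint [([323.0, 223.0], 0.69)]
top drum boxes_of [([340.0, 235.0], 0.92)]
top slug_1 boxes_of [([336.0, 219.0], 0.91), ([379.0, 168.0], 0.81), ([391.0, 221.0], 0.76), ([332.0, 201.0], 0.61)]
top slug_1 pinpoint [([379.0, 172.0], 0.8), ([336.0, 217.0], 0.71), ([388.0, 220.0], 0.57), ([336.0, 203.0], 0.53)]
{'camera_matrix': array([[352.60543214,   0.        , 253.31112571],
       [  0.        , 352.60543214, 185.89121914],
       [  0.        ,   0.        ,   1.        ]]), 'distortion': array([-0.08732868,  0.        ,  0.        ,  0.        ,  0.        ]), 'R': array([[-0.01186713, -0.99991935, -0.00452271],
       [-0.99529119,  0.01224711, -0.09615327],
       [ 0.0962009 ,  0.00336035, -0.99535627]]), 't': array([-37.57783851, 597.71248414, 851.36604622])}
side feeder boxes_of [([236.0, 257.0], 0.73)]
side feeder pinpoint [([228.0, 272.0], 0.95)]
side drum boxes_of [([217.0, 243.0], 0.69)]
side slug_1 boxes_of [([291.0, 321.0], 0.76), ([228.0, 226.0], 0.72), ([247.0, 229.0], 0.6), ([234.0, 336.0], 0.58)]
side slug_1 pinpoint [([294.0, 321.0], 0.87), ([231.0, 230.0], 0.82), ([233.0, 338.0], 0.56), ([243.0, 234.0], 0.43)]
{'camera_matrix': array([[420.64076896,   0.        , 251.76868274],
       [  0.        , 420.64076896, 188.47364772],
       [  0.        ,   0.        ,   1.        ]]), 'distortion': array([-0.117941,  0.      ,  0.      ,  0.      ,  0.      ]), 'R': array([[ 0.99357391, -0.1116436 ,  0.01861675],
       [-0.07145588, -0.74627708, -0.66178892],
       [ 0.08777775,  0.65620594, -0.74945903]]), 't': array([-585.31471513,   82.06352509, 1144.69610942])}
0.8 [ 5.06096292e-07  1.65122292e-01  9.86273100e-01 -9.25959305e-06]
```

View pics/top0.png

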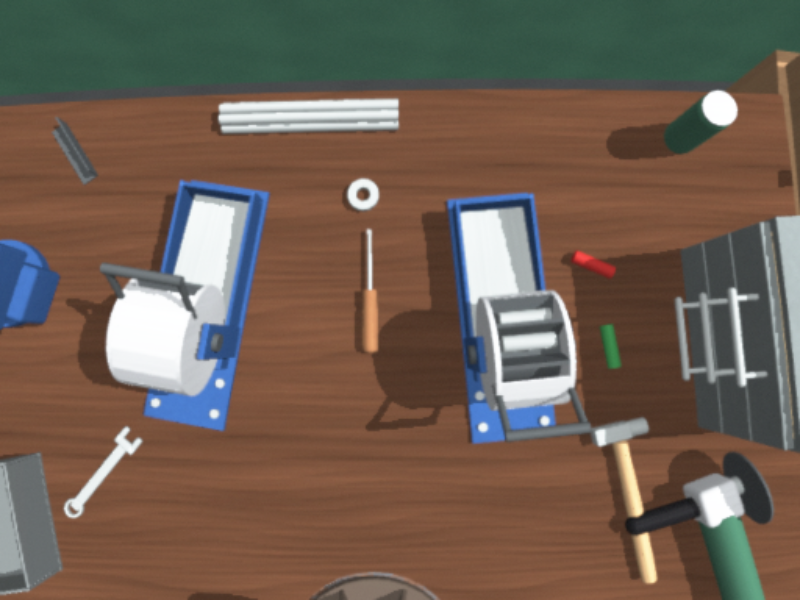

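View pics/side0.png

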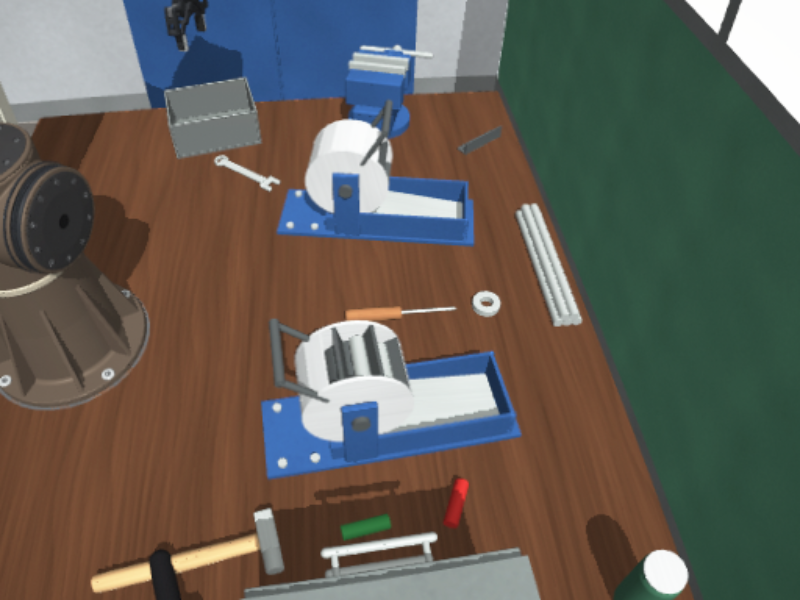

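Candidates in the top view (800x600 pixels): the loaded feeder is on the right, with its drum at (527,340), steel slugs at (526,317) and (529,342), and the crossbar at about (548,432). The empty twin is at (175,340). The red (594,263) and green (611,346) look-alikes lie on the bench and I leave them alone. I'm choosing the right-hand feeder, and I'll check it in a crop and fit its pose.

```bash
cat > h.py <<'E'
from rig import robot
import numpy as np, cv2
from scipy.optimize import least_squares
from scipy.spatial.transform import Rotation as Ro
def proj(c,P):
    k=robot.get_calibration(c)
    return cv2.projectPoints(np.float64(P).reshape(-1,3),cv2.Rodrigues(k["R"])[0],k["t"],k["camera_matrix"],k["distortion"])[0].reshape(-1,2)
def bar(q,y=0): return [140*np.sin(q-.8),y,125+140*np.cos(q-.8)]
def W(p,P):
    c,s=np.cos(p[2]),np.sin(p[2]); P=np.float64(P).reshape(-1,3)
    return np.c_[p[0]+c*P[:,0]-s*P[:,1],p[1]+s*P[:,0]+c*P[:,1],P[:,2]]
E
python3 - <<'E'
from h import *
s=.64
obs={"top":[(449,201),(533,195),(473,442),(556,430),(548.5,432.5)],"side":[(492,353),None,(262,402),(267,476),(277,352)]}
def model(p):
    return W(p,[[240,62,62],[240,-62,62],[-160,68,p[4]],[-160,-68,p[4]],bar(p[3])])
def res(p):
    r=[]
    for c in obs:
        m=proj(c,model(p))
        for a,o in zip(m,obs[c]):
            if o is not None: r+=list(a-np.array(o)*s)
    return r
f=least_squares(res,[630,-150,0,0,8],loss="soft_l1")
p=f.x; print(p.round(3)); print(np.round(res(p),1))
for c in("top","side"): print(proj(c,W(p,[[0,0,0]])))
a=cv2.resize(cv2.imread("pics/top0.png")[170:470,420:640],(440,600))
b=cv2.resize(cv2.imread("pics/side0.png")[300:490,240:540],(800-440,228))
o=np.zeros((600,800,3),np.uint8);o[:,:440]=a;o[:228,440:]=b
cv2.imwrite("pics/crop.png",o)
E
```

```text
Traceback (most recent call last):
  File "h.py", line 6, in proj
    k=robot.get_calibration(c)
ValueError: time passes only in moves, steps and waits
```

```bash
sed -i 's/^def proj/CAL={c:robot.get_calibration(c) for c in("top","side","wrist")}\ndef proj/; s/k=robot.get_calibration(c)$/k=CAL[c]/' h.py
cat > fit.py <<'E'
from h import *
s=.64
obs={"top":[(449,201),(533,195),(473,442),(556,430),(548.5,432.5)],"side":[(492,353),None,(262,402),(267,476),(277,352)]}
def model(p):
    return W(p,[[240,62,62],[240,-62,62],[-160,68,p[4]],[-160,-68,p[4]],bar(p[3])])
def res(p):
    r=[]
    for c in obs:
        m=proj(c,model(p))
        for a,o in zip(m,obs[c]):
            if o is not None: r+=list(a-np.array(o)*s)
    return r
f=least_squares(res,[630,-150,0,0,8],loss="soft_l1")
p=f.x; print(p.round(3)); print(np.round(res(p),1).reshape(-1,2).tolist())
for c in("top","side"): print(proj(c,W(p,[[0,0,0]])))
print(W(p,bar(p[3])), CAL["wrist"])
a=cv2.resize(cv2.imread("pics/top0.png")[170:470,420:640],(440,600))
b=cv2.resize(cv2.imread("pics/side0.png")[300:490,240:540],(800-440,228))
o=np.zeros((600,800,3),np.uint8);o[:,:440]=a;o[:228,440:]=b
cv2.imwrite("pics/crop.png",o)
E
python3 fit.py
```

```text
[ 5.65006e+02 -1.93593e+02  1.87000e-01 -3.56000e-01  5.53200e+00]
[[-17.4, -21.8], [-22.3, -27.3], [-4.1, -16.9], [-5.0, -20.2], [-12.5, -21.9], [16.1, -18.4], [15.8, -3.7], [23.9, -4.5], [18.2, 6.2]]
[[311.32964412 198.71413469]]
[[250.85512963 261.58393762]]
[[ 439.10703982 -217.35473475  181.43451053]] {'camera_matrix': array([[286.74766698,   0.        , 259.63128035],
       [  0.        , 286.74766698, 192.90663261],
       [  0.        ,   0.        ,   1.        ]]), 'distortion': array([-0.01533056,  0.        ,  0.        ,  0.        ,  0.        ]), 'mount': array([[-1.56283339e-03, -9.50974986e-01, -3.09263859e-01,
         7.85978275e+01],
       [ 9.99998655e-01, -1.33259059e-03, -9.55724254e-04,
         9.14209162e-01],
       [ 4.96747750e-04, -3.09264937e-01,  9.50975789e-01,
        -1.42944106e+02],
       [ 0.00000000e+00,  0.00000000e+00,  0.00000000e+00,
         1.00000000e+00]])}
```

View pics/crop.png

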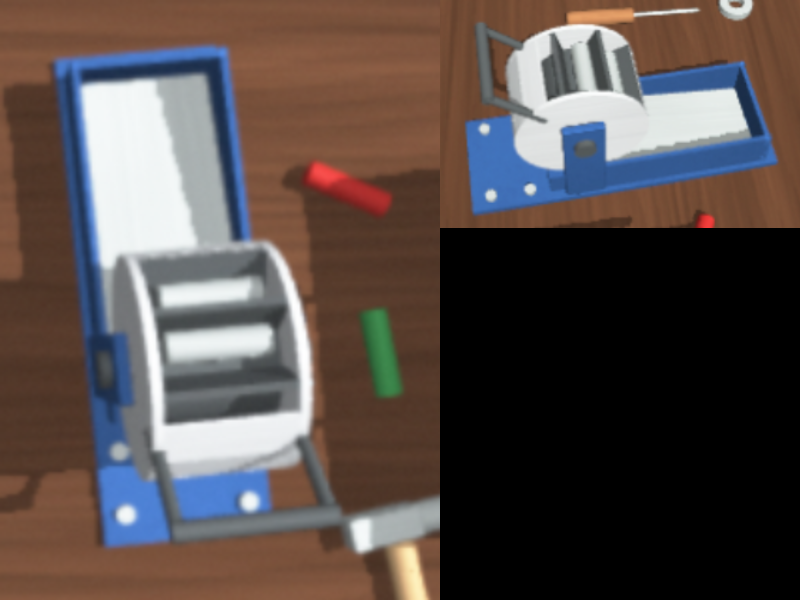

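```bash
sed -i 's/,loss="soft_l1"/,x_scale=[50,50,.3,.3,5],max_nfev=2000/' fit.py; python3 fit.py | head -6
```

```text
[ 5.09974e+02 -2.18428e+02  9.00000e-02 -6.10000e-02  1.33100e+00]
[[2.0, -3.9], [-1.9, -4.9], [-0.5, 3.1], [-0.7, 4.7], [-2.4, -2.2], [3.0, -2.9], [-3.8, 1.6], [-2.7, 2.6], [0.2, 1.9]]
[[321.52856545 220.02875819]]
[[230.07184757 271.94264972]]
[[ 404.22911437 -228.00600506  216.24790713]] {'camera_matrix': array([[286.74766698,   0.        , 259.63128035],
       [  0.        , 286.74766698, 192.90663261],
```

```bash
cat > fit2.py <<'E'
from h import *
s=.64
obs={"top":[(449,201),(533,195),(473,442),(556,430),(505.5,437),(592,428)],"side":[(492,353),None,(262,402),(267,476),(275,322),(280,384)]}
pin={"top":(324,223),"side":(228,272)}
def res(p):
    r=[]
    P=W(p,[[p[5],p[7],62],[p[5],-p[7],62],[p[6],68,p[4]],[p[6],-68,p[4]],bar(p[3],p[8]),bar(p[3],-p[8]),[0,0,0]])
    for c in obs:
        m=proj(c,P)
        for a,o in zip(m,obs[c]):
            if o is not None: r+=list(a-np.array(o)*s)
        r+=list((m[-1]-pin[c])*.5)
    return r+[(p[4]-8)/4,(p[5]-240)/15,(p[6]+160)/15,(p[7]-60)/4]
f=least_squares(res,[510,-218,.09,-.06,8,240,-160,62,45],x_scale=[50,50,.3,.3,5,10,10,5,5],max_nfev=2000)
p=f.x; print(p.round(3)); r=res(p);print(np.round(r[:-4],1).reshape(-1,2).tolist())
print(W(p,bar(p[3])))
# direct triangulation of bar centre
o={"top":(548.75,432.5),"side":(277.5,353)}
g=least_squares(lambda X:np.ravel([proj(c,X)[0]-np.array(o[c])*s for c in o]),[404,-228,216]);print(g.x,g.fun)
E
python3 fit2.py
```

```text
[ 5.00782e+02 -2.20758e+02  8.90000e-02  2.70000e-02  9.23200e+00
  2.39047e+02 -1.40747e+02  6.35800e+01  5.29210e+01]
[[2.6, 0.2], [0.0, -0.9], [-0.0, -0.4], [0.3, 1.3], [-0.1, -0.8], [-1.2, -1.3], [-0.7, 0.3], [-0.8, -2.2], [-0.3, -0.3], [1.0, 0.9], [-1.6, -0.6], [-0.3, 0.6], [-0.8, 0.5]]
[[ 403.42463269 -229.4762369   225.22739601]]
[ 403.24835945 -230.68866815  224.48626152] [ 0.01684878 -1.02141967 -1.10836701 -0.05963907]
```

The crop confirms it: two steel slugs lie in the open pockets of the right-hand drum, and its bar is on the robot side (q≈0). Two-view triangulation gives a bar centre of (403,-230,225), which agrees with the model (z = 222 at q = 0). I'll hover over it and check from close by.

```bash
cat >> h.py <<'E'
def ori(yaw,sg=1):
    y=sg*np.array([np.cos(yaw),np.sin(yaw),0]); z=np.array([0,0,-1.]); x=np.cross(y,z)
    q=Ro.from_matrix(np.c_[x,y,z]).as_quat(); return [q[3],*q[:3]]
def wproj(pos,quat,P):
    k=CAL["wrist"]; R=Ro.from_quat([*quat[1:],quat[0]]).as_matrix(); T=np.eye(4);T[:3,:3]=R;T[:3,3]=pos
    M=np.linalg.inv(T@k["mount"])
    return cv2.projectPoints(np.float64(P).reshape(-1,3),cv2.Rodrigues(M[:3,:3])[0],M[:3,3],k["camera_matrix"],k["distortion"])[0].reshape(-1,2)
E
python3 - <<'E'
from h import *
x,y,z=robot.get_eef_pos(); robot.line_to([x,y,360],feed=250)
j0=np.array(robot.get_joint_pos())
tgt=[403,-230,320]; best=None
for sg in(1,-1):
    ok=[robot.ik(t,ori(.089,sg)) for t in(tgt,[403,-230,203],[580,-213,221])]
    print(sg,[None if o is None else np.round(o,2).tolist() for o in ok])
    if all(o is not None for o in ok):
        d=abs(np.array(ok[0])-j0).max()
        if best is None or d<best[0]: best=(d,sg)
sg=best[1];print("sg",sg)
robot.move_ptp(tgt,ori(.089,sg)); robot.gripper_to(60)
pos,q=robot.get_eef_pos(),robot.get_tool_rot()
im=robot.snapshot("wrist")[:,:,::-1].copy()
p=[500.8,-220.8,.089]
pts=wproj(pos,q,W(p,[bar(.027,53),bar(.027,-53),[-141,68,9],[-141,-68,9]])); print(pos,q,pts.round(1).tolist())
for a in pts: cv2.drawMarker(im,tuple(int(v) for v in a),(0,0,255),cv2.MARKER_CROSS,8,1)
cv2.imwrite("pics/w1.png",cv2.resize(im,(800,600)));print(robot.get_time_s())
E
```

```text
1 [[-0.58, 0.12, 1.88, -0.0, 1.13, -0.67], [-0.58, 0.26, 2.04, -0.0, 0.84, -0.67], [-0.4, 0.45, 1.68, -0.0, 1.01, -0.49]]
-1 [[-0.58, 0.12, 1.88, -0.0, 1.13, 2.47], [-0.58, 0.26, 2.04, -0.0, 0.84, 2.47], [-0.4, 0.45, 1.68, -0.0, 1.01, 2.65]]
sg 1
[ 403.05938234 -229.89639121  319.98438362] [-3.44241374e-05  6.74874204e-01  7.37932794e-01  2.72211653e-06] [[259.2, 132.2], [259.4, 248.0], [231.0, 106.9], [233.6, 192.1]]
4.9333
```

View pics/w1.png

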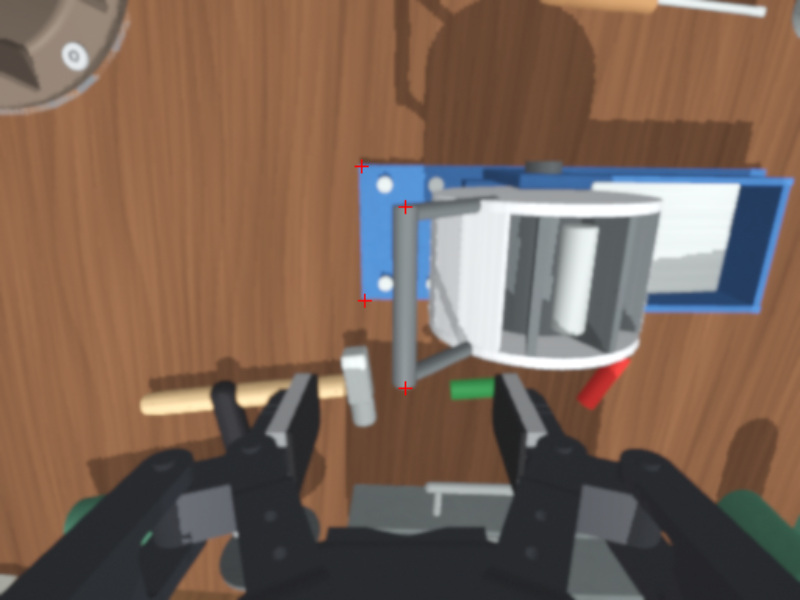

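The wrist view agrees: the predicted bar ends, crosses at (405,207) and (405,387), sit on the bar, and the frame corners match at (362,166) and (365,300). Next I descend, pinch the bar and turn it to about 0.76.

```bash
cat > turn.py <<'E'
from h import *
p=[500.8,-220.8,.089]
def tcp(q): b=W(p,bar(q))[0]; return [b[0],b[1],b[2]-19]
def arc(q0,q1,n,feed=40):
    for q in np.linspace(q0,q1,n+1)[1:]:
        robot.line_to(tcp(q),feed=feed)
        print(round(q,2),np.round(robot.get_contact_force(),1),round(robot.get_width(),1))
def shot(fn):
    a=robot.snapshot("top")[100:300,260:400]; b=robot.snapshot("side")[150:330,140:360]
    o=np.hstack([cv2.resize(a,(420,600)),cv2.resize(b,(380,311)) if 0 else cv2.copyMakeBorder(cv2.resize(b,(380,311)),0,289,0,0,0)])
    cv2.imwrite(fn,o[:,:,::-1])
E
python3 - <<'E'
from turn import *
t=tcp(.02); print(t)
print(robot.line_to(t,feed=80,max_force=12), robot.get_eef_pos())
robot.gripper_to(5,grip_force=25); print(robot.get_width(),robot.get_contact_force(),robot.get_finger_force())
if robot.get_width()>10:
    arc(.02,.3,3); robot.hold(.1); arc(.3,.76,5); robot.hold(1.0)
    shot("pics/t1.png"); 
print(robot.get_time_s())
E
```

```text
[np.float64(402.7305713217189), np.float64(-229.5512977063125), np.float64(205.5278953217188)]
False [ 402.96708559 -229.71355205  205.92162863]
12.920733206467089 [-4.80300431 -0.83715308  4.38767096] 24.415307343006134
0.11 [-8.5 -1.7 12.5] 13.4
0.21 [-11.8  -1.1  18.1] 13.1
0.3 [-8.1 -1.  11.9] 13.0
0.39 [-4.7  0.1 10.5] 12.8
0.48 [-4.  -0.6  6.1] 13.1
0.58 [-1.  -0.9  7.9] 12.8
0.67 [-1.7 -1.2  4. ] 13.0
0.76 [-1.  -2.9  3.3] 13.2
12.0
```

View pics/t1.png

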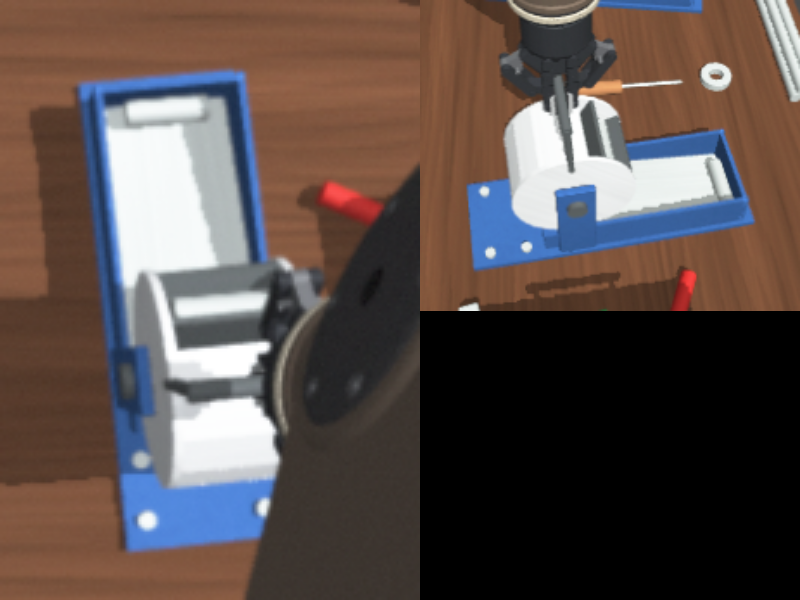

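The first slug lies at rest against the tray's far wall (165,110), and the second is still in its pocket (222,305). I turn on.

```bash
python3 - <<'E'
from turn import *
arc(.76,1.42,7); robot.hold(1.0)
shot("pics/t2.png"); print(robot.get_time_s())
E
```

```text
0.85 [ 0.5 -4.6  1.8] 12.9
0.95 [ 2.5 -5.4 -1. ] 12.7
1.04 [ 1.3 -4.2 -1.4] 13.1
1.14 [ 0.7 -3.6 -2.1] 12.9
1.23 [ 3.2 -3.  -4.2] 12.8
1.33 [ 2.1 -1.2 -5.9] 13.1
1.42 [ 2.8 -1.6 -3.1] 12.9
16.4833
```

View pics/t2.png

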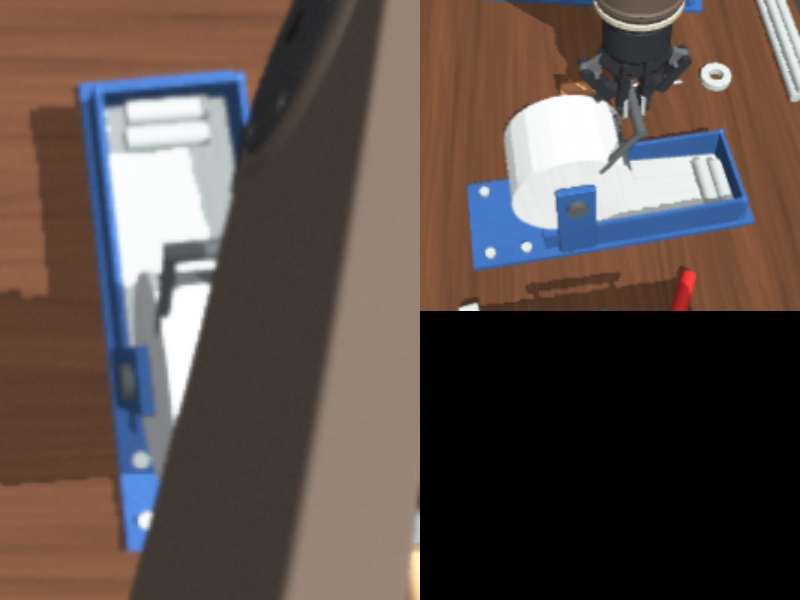

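Both slugs lie side by side at the tray's far wall, at (165,110) and (165,135). I release the bar, lift straight up and hand in.

```bash
python3 - <<'E'
from turn import *
robot.gripper_to(45); x,y,z=robot.get_eef_pos()
robot.line_to([x,y,z+110],feed=100); robot.hold(.5)
print(robot.get_contact_force(),robot.get_time_s()); print(robot.close_job())
E
```

```text
[-0.1573176   0.29275087 -0.45483491] 18.6417
the job is handed in; nothing more can be done
None
```

I turned the loaded drum so both steel slugs dropped one after the other, and they came to rest in its tray; the gripper let go of the bar, backed off clear, and the job was handed in at about 18.6 s.

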